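# Pop the lunchbox cutlery drawer and catch it with the other finger

### The job

Pop out the lunchbox's cutlery drawer and catch it one-handed: press the round button on the lunchbox's ledge right down with one fingertip, and let the drawer spring out against the other finger, already waiting in its way, so that it is stopped between one and four centimetres out. Do not grasp or lift anything, and leave the bottle, cup and spoon where they are. Finish while holding it like this: button still pressed down, drawer resting against the other finger.

Things in the scene. Friction and masses are not known exactly. Their poses are not given: they have to be found in the camera images.
- lunchbox: White lunchbox with grey latch clips on both ends, fixed in a low grey tray (floor 5 mm, rim 24 mm above the work surface). Main box 120 (x) by 190 (y) by 55 mm high. Origin: centre of the box's underside; z up. The drawer opens to its -x, out of its long face at x = -58. Beside the drawer a ledge 17 mm high (x -119 to -57, y 5 to 55) stands before that face and carries the button.
- button_cap: Round flat push button, grey plastic, 26 mm in diameter, on the ledge. Origin: centre of its top face, moving with it; axes as the lunchbox's. Up, the top is at x = -97, y = 30, z = 28 mm of the lunchbox; 6 mm of travel straight down against a spring: 2 N when up, 5 N fully down.
- ejector (a joint): Travel of the button in m: 0 up, 0.006 fully down. At about 0.004 the catch lets the drawer go.
- drawer_front: Front plate of the drawer, upright, white, 68 (y) by 34 mm high. Origin: centre of its outer face, moving with it; axes as the lunchbox's; it travels along -x. Shut, the origin is at x = -62, y = -36, z = 25 mm of the lunchbox: the plate spans y -70 to -2, its top edge 20 mm above the top of the pressed button, so with level fingertips one presses while the other stands before the plate.
- drawer (a joint): How far the drawer is out in m: 0 shut (latched), 0.08 fully out. Once released a spring pushes it out with about 3 N, damped, at about 50 mm/s until something stops it. 0.01 to 0.04 is wanted; it must not go past 0.045.
- bottle: Turquoise aluminium drink bottle, standing, 68 mm in diameter, 190 mm high; origin: centre of its underside. To be left alone.
- cup: White snack cup, standing behind the lunchbox, 72 mm in diameter, 50 mm high; origin: centre of its underside. To be left alone.
- spoon: Steel spoon 170 mm long lying in the tray along its x; origin: under its middle. To be left alone.

How it is judged:
By the outcome, as a careful person would: the job done as asked, in the order asked, and still so for the second after the job is handed in, while the arm keeps its last pose, push and grip.
It also fails if it takes over 35 s, if anything falls off the work surface, if the arm or the gripper's body presses on something with over 40 N, if the wrist force passes 120 N, or if a joint passes its speed limit or range.

### The arm

A 6-joint arm with a two-finger parallel gripper is mounted at the origin on the work surface. World frame = base frame: x ahead of the robot, y to its left, z up, the work surface at z = 0. Lengths are in m, angles in rad, forces in N, time in s.
With the tool pointing down it reaches from about 0.4 to 0.825 m from the base axis. Payload 7 kg.
Tool frame: the origin (TCP) lies at the very end of the fingers, on their centre line; the grasp point (between the pads) lies 19 mm behind it; y points along the fingers, z is the direction in which the jaws open and shut, and the axes are right-handed (so a half turn about y gives the same grasp; the last joint's range is limited). The gripper opens to 88 mm and grips with 3 to 60 N. Pads are 19 mm wide; open, the fingers measure 130 mm over their backs; the gripper's body (78 mm by 193 mm) begins 47 mm behind the grasp point.
Start: joints at [1.435, 0.359, 0.012, 0, -1.224, -0.288], TCP at [0.278, 0.615, 0.227] pointing down, gripper open.
Joint ranges: [-3.07, 3.07], [-1.43, 2.12], [-1.02, 1.25], [-3.03, 1.67], [-3.05, -0], [-3.03, 3.03]. Speed limits (rad/s): [2.39, 2.39, 3.01, 3.14, 3.14, 3.14].

### API

Orientations are given as [roll, pitch, yaw] about the fixed x, y, z axes, in that order (R = Rz(yaw) Ry(pitch) Rx(roll)).
In Python, from station import get_state, grab_frame, job_done, regions_of gives the robot as it stands.
- The arm moves only by the tool drive_tool, never from a script. Its argument "rows" is a list of rows, each a list of 3 entries, a list of its own where there are three numbers: the shift along the world's x, y, z as a fraction of full scale, then the turn about the world's z as a fraction of full scale, then the opening, from 0 (shut) to 1 (fully open). A call has 1 to 12 rows; each row is the pose to reach, as a shift and turn from the pose commanded when the call began; what a row does not reach only later rows make up. Full scale, the value 1, is 30 cm for a shift and 90 degrees for a turn. A row lasts 1/10 s, in which the tool goes at most 50 mm and 8.59 degrees, less where a joint would pass 70% of its speed; a pose out of reach is approached as far as the arm can. A call with a number of a shift or a turn outside -1 to 1 is refused whole. A call with a gripper value outside its range is refused whole. The fingers move at their own pace and stop on an object; "newtons" is the grip in N (left out, the last holds). Time passes only in rows, so rows that repeat a pose let the fingers close. It gives the time, the measured TCP pose, the force and the opening at its end, in the units of the state.
- get_state(): the state, without advancing time (a new reading comes with each control period).
- grab_frame(name): name is "side" or "top" or "wrist"; returns a dict with "img" (420x560x3 uint8, blue, green, red), "fx", "fy", "cx", "cy" (pixels), "T" (4x4, takes a point from camera to world coordinates); the wrist camera has in their place "hand_eye" (4x4, takes a point from camera to tool coordinates, whose origin is the TCP and whose axes are the tool frame's). Camera axes: x right, y down, z forward; pixel columns grow to the right and rows downward; lengths in m; the calibration is good to about 2 mm. A picture is of the moment at which its call begins: read the wrist's pose just before it. There is no depth.
- job_done(): hands the job in, once; it reports no verdict.
Trained networks look in a picture, given as the dict that the camera call returned (one of the last four; its "shot" number tells which), for a name from the list of things; names that differ only in an ending like _2 or _b are one class to them, and where a whole thing is asked for, a point or a joint stands for the part that bears it (a point fixed in the world has none). Each returns a list of dicts, best first, with "confidence" (0 to 1); they miss things now and then, are a little off and sometimes report something else, mostly with a low value. They report only what shows in the picture. A call takes as long as a camera call.
- regions_of(picture, thing): "pixels" (420x560 bool, what is visible of it) and "box" ([left, top, right, bottom] in pixels, round what is visible of it).
The state is a dict: "t": time; "q": joint angles; "qd": joint speeds; "joint_efforts": joint torques, N m; "eef_pos": TCP position; "ee_rot": TCP orientation; "force": force on the tool from outside, world axes, zero at the start; "moment": the same for the moment, N m; "width": finger opening in m.
Only numpy, scipy, OpenCV 4.12 (cv2) and the standard library are available. Lean on these libraries where they do the work, as an engineer would, in place of code of your own. Each camera call takes 0.05 s, during which the arm holds its last target. There are 200 camera calls.

## Working session

There is one attempt and no reset: what is moved stays moved. The work goes in short steps, Python scripts to look and compute and a tool call to move; the robot and the scene stay as the last step left them, time stands still between calls to the robot, and variables do not carry over. Pictures are saved under pics/ and viewed, about 8 in all and at most 12, crops included, and the job is handed in when it is done.

Besides the shell and the picture viewer there is one more tool, called after "Request:" as a command line: name --argument value ..., lists and objects as JSON in quotes. drive_tool: Moves the arm, as the interface text tells. Its arguments: {"type":"object","properties":{"rows":{"type":"array"},"newtons":{"type":"number"}},"required":["rows"]}

```bash
mkdir -p pics; cat > h.py <<'E'
import numpy as np,cv2
from station import *
def ray(f,u,v,T=None):
    T=f["T"] if T is None else T
    d=T[:3,:3]@np.array([(u-f["cx"])/f["fx"],(v-f["cy"])/f["fy"],1]);return T[:3,3],d
def atz(f,u,v,z,T=None):
    o,d=ray(f,u,v,T);return o+d*(z-o[2])/d[2]
def proj(f,p,T=None):
    T=f["T"] if T is None else T
    c=np.linalg.inv(T)@np.append(p,1);return np.array([f["fx"]*c[0]/c[2]+f["cx"],f["fy"]*c[1]/c[2]+f["cy"]])
E
python3 - <<'E'
from h import *
s=get_state();print(s)
for n in["top","side"]:
    f=grab_frame(n);cv2.imwrite(f"pics/{n}0.png",f["img"]);print(n,np.round(f["T"],3).tolist(),f["fx"])
    for t in["lunchbox","button_cap","drawer_front","bottle","cup","spoon"]:
        for r in regions_of(f,t)[:2]:
            ys,xs=np.nonzero(r["pixels"]);print(t,round(r["confidence"],2),r["box"],xs.mean().round(1),ys.mean().round(1),len(xs),cv2.minAreaRect(np.c_[xs,ys].astype(np.float32)))
E
```

```text
{'t': 0.0, 'q': array([ 1.43509365e+00,  3.59414421e-01,  1.10560331e-02, -3.66030570e-04,
       -1.22409554e+00, -2.88093576e-01]), 'qd': array([-1.07022856e-03, -7.66706848e-04, -4.09754796e-05, -1.65614150e-04,
       -1.12407316e-03,  1.70384415e-03]), 'joint_efforts': array([-1.28293336e-04, -5.82719064e+01,  2.93063235e+01,  6.99720696e+00,
        7.16366252e-03, -1.52031243e-04]), 'eef_pos': array([0.27739774, 0.61482561, 0.22560079]), 'ee_rot': array([-1.56910927e+00,  1.41105973e-04,  2.71767186e+00]), 'force': array([ 0.19233776, -0.36468271,  0.02108895]), 'moment': array([0.05720061, 0.05766898, 0.02145666]), 'width': 0.08746941422705592}
top [[0.113, -0.969, 0.219, 0.378], [-0.994, -0.112, 0.02, -0.0], [0.005, -0.22, -0.975, 0.876], [0.0, 0.0, 0.0, 1.0]] 391.2553637982295
lunchbox 0.89 [258.3, 182.8, 360.0, 276.7] 307.4 231.8 5698 ((304.4595642089844, 224.8836669921875), (79.666259765625, 93.91584014892578), 70.82099914550781)
button_cap 0.52 [299.6, 185.0, 310.6, 196.5] 304.5 190.7 115 ((304.5, 190.5), (11.0, 11.0), 90.0)
bottle 0.96 [106.7, 122.4, 157.4, 178.0] 132.8
[... 526 characters left out ...]
.05929565429688), 22.750978469848633)
button_cap 0.66 [301.8, 200.2, 313.9, 212.1] 309.5 206.3 97 ((309.0, 206.5), (9.0, 12.0), 90.0)
bottle 0.75 [200.2, 48.8, 234.4, 133.6] 218.1 96.1 1841 ((217.89755249023438, 91.87295532226562), (80.66735076904297, 29.152509689331055), 84.80557250976562)
cup 0.64 [216.1, 251.1, 257.7, 300.7] 236.8 275.0 1467 ((236.0, 275.5), (45.0, 40.0), 90.0)
cup 0.19 [374.7, 278.1, 445.0, 346.8] 412.1 308.4 1164 ((405.2074890136719, 309.45318603515625), (29.465139389038086, 87.55753326416016), 54.090274810791016)
spoon 0.74 [373.3, 280.6, 449.4, 344.2] 411.6 309.0 1175 ((405.33563232421875, 309.6007080078125), (29.310415267944336, 87.54669189453125), 54.27260208129883)
```

```bash
python3 - <<'E'
from h import *
import cv2
a=cv2.imread("pics/top0.png")[150:320,230:450];b=cv2.imread("pics/side0.png")[150:320,190:410]
cv2.imwrite("pics/v1.png",np.hstack([cv2.resize(x,None,fx=1.8,fy=1.8,interpolation=cv2.INTER_CUBIC) for x in(a,b)]))
F=grab_frame("top");print("top btn",atz(F,304.5,190.7,.033),"box top ctr",atz(F,307.4,231.8,.06))
G=grab_frame("side");print("side btn",atz(G,309.5,206.3,.033))
E
```

```text
top btn [ 0.62705165 -0.02375792  0.033     ] box top ctr [ 0.52972264 -0.03828214  0.06      ]
side btn [ 0.62619545 -0.0254154   0.033     ]
```

View pics/v1.png

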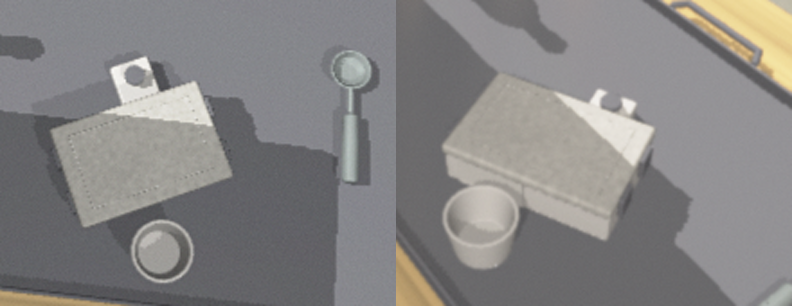

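```bash
python3 - <<'E'
from h import *
from scipy.optimize import least_squares
F=grab_frame("top");G=grab_frame("side")
A=np.array([(52,129),(195,82),(232,177),(85,226)])/1.8+[230,150]
B=np.array([(214,212),(49,148),(107,73),(259,128)])/1.8+[190,150]  # same order? find by permutation
L=np.array([(-60,-95),(-60,95),(60,95),(60,-95)])/1e3
def W(p,l,z):c,s=np.cos(p[2]),np.sin(p[2]);return np.array([p[0]+c*l[0]-s*l[1],p[1]+s*l[0]+c*l[1],z])
def res(p,fs):
    return np.concatenate([proj(f,W(p,l,.06))-u for f,U in fs for l,u in zip(L,U)]+[proj(F,W(p,(-.097,.03),.033))-[304.5,190.7],proj(G,W(p,(-.097,.03),.033))-[309.5,206.3]])
for k in range(4):
    r=least_squares(res,[.53,-.04,3.1],args=([(F,A),(G,np.roll(B,k,0))],));print(k,r.cost)
    if k==0 or r.cost<best.cost:best=r
p=best.x;print(p,np.degrees(p[2]),np.round(best.fun,1))
print("btn",W(p,(-.097,.03),.033),"tcp",W(p,(-.097,-.003),.033), W(p,(-.097,-.036),.03))
E
```

```text
0 22577.71705704345
1 7818.516235756548
2 32.58854857802435
3 9001.403443409608
[ 0.52513258 -0.04207443  3.58681909] 205.5095957302087 [-1.5  0.5  2.5 -1.3  2.3 -2.1 -1.7  0.4 -3.5 -1.7  1.7  0.1  1.6  0.9
 -3.3 -2.7  1.5  0.8  0.4  0.7]
btn [ 0.62559623 -0.02737558  0.033     ] tcp [0.61138437 0.00240735 0.033     ] [0.59717252 0.03219029 0.03      ]
```

Request:
drive_tool --rows '[[[0.55,-1,0],0.3,0.51],[[0.55,-1,0],0.3,0.51],[[0.55,-1,0],0.3,0.51],[[0.55,-1,0],0.3,0.51],[[0.55,-1,0],0.3,0.51],[[0.55,-1,0],0.3,0.51],[[0.55,-1,0],0.3,0.51],[[0.55,-1,0],0.3,0.51]]'

```text
t: 1.7
eef_pos: [0.444, 0.3114, 0.227]
ee_rot: [-1.571, 0.0, -3.098]
force: [0.2, 0.4, -0.1]
width: 0.0449
```

Request:
drive_tool --rows '[[[0.55,-1,0],0.25,0.51],[[0.55,-1,0],0.25,0.51],[[0.55,-1,0],0.25,0.51],[[0.55,-1,0],0.25,0.51],[[0.55,-1,0],0.25,0.51],[[0.55,-1,0],0.25,0.51],[[0.55,-1,0],0.25,0.51],[[0.55,-1,0],0.25,0.51],[[0.55,-1,0],0.25,0.51],[[0.55,-1,0],0.25,0.51]]'

```text
t: 2.7
eef_pos: [0.6073, 0.0159, 0.2265]
ee_rot: [-1.571, -0.0, -2.701]
force: [-0.3, 0.1, 1.1]
width: 0.0449
```

```bash
cat >> h.py <<'E'
from scipy.spatial.transform import Rotation as Ro
def wrist():
    s=get_state();f=grab_frame("wrist");T=np.eye(4);T[:3,:3]=Ro.from_euler('xyz',s["ee_rot"]).as_matrix();T[:3,3]=s["eef_pos"]
    f["T"]=T@f["hand_eye"] if "T" not in f else f["T"];return s,f
E
python3 - <<'E'
from h import *
s,f=wrist();cv2.imwrite("pics/w1.png",f["img"]);print(s["t"],s["eef_pos"],s["ee_rot"],s["width"],f["T"].round(3).tolist())
np.save("T1.npy",f["T"])
for t in["lunchbox","button_cap","drawer_front"]:
    for r in regions_of(f,t)[:2]:
        ys,xs=np.nonzero(r["pixels"]);print(t,round(r["confidence"],2),r["box"],xs.mean().round(1),ys.mean().round(1),atz(f,xs.mean(),ys.mean(),.033))
E
```

```text
2.7 [0.60732665 0.01590927 0.22648534] [-1.57101391e+00 -7.08977985e-05 -2.70120659e+00] 0.04492848821163833 [[0.427, -0.859, -0.282, 0.684], [-0.904, -0.406, -0.132, 0.053], [-0.001, 0.311, -0.95, 0.384], [0.0, 0.0, 0.0, 1.0]]
lunchbox 0.74 [192.8, 156.4, 386.9, 306.4] 290.8 239.7 [ 0.55795813 -0.0251284   0.033     ]
lunchbox 0.56 [242.3, 341.5, 306.6, 373.3] 275.1 357.2 [ 0.41092348 -0.07588051  0.033     ]
button_cap 0.72 [304.5, 169.6, 331.9, 191.6] 317.4 181.0 [ 0.62780518 -0.02127001  0.033     ]
button_cap 0.31 [218.9, 205.6, 285.5, 222.0] 253.8 213.6 [0.56800075 0.02315944 0.033     ]
drawer_front 0.96 [221.8, 207.6, 285.6, 221.1] 253.7 213.8 [0.5677574  0.02311228 0.033     ]
```

View pics/w1.png

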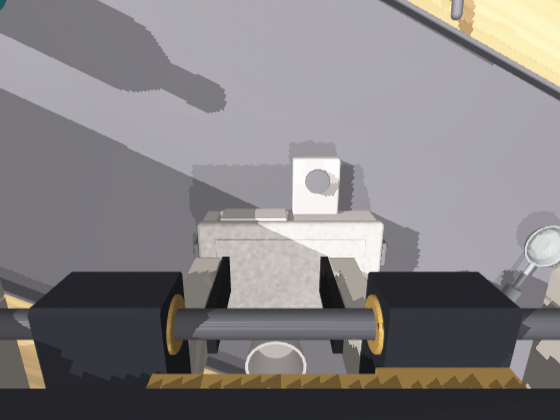

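```bash
python3 - <<'E'
from h import *
s,f=wrist()
im=cv2.resize(f["img"],None,fx=4,fy=4,interpolation=cv2.INTER_CUBIC)
def W(p,l,z):c,s=np.cos(p[2]),np.sin(p[2]);return np.array([p[0]+c*l[0]-s*l[1],p[1]+s*l[0]+c*l[1],z])
th=np.radians(205.5);b=np.array([.627,-.0235]);c_,s_=np.cos(th),np.sin(th)
p=[b[0]-(c_*-.097-s_*.03),b[1]-(s_*-.097+c_*.03),th];print(p)
def poly(pts,col,cl=True):
    q=np.array([proj(f,W(p,l[:2],l[2]+.005))*4 for l in np.array(pts)/1e3]).round().astype(np.int32);cv2.polylines(im,[q],cl,col,1)
poly([(-62,-70,8),(-62,-2,8),(-62,-2,42),(-62,-70,42)],(0,0,255))
poly([(-119,5,17),(-119,55,17),(-58,55,17),(-58,5,17)],(0,200,0))
poly([(-97+13*np.cos(a),30+13*np.sin(a),28) for a in np.linspace(0,6.2,30)],(255,0,0))
cv2.imwrite("pics/w2.png",im[560:1100,800:1560])
E
```

```text
[np.float64(0.5265338945138147), np.float64(-0.03818201785990883), np.float64(3.5866516128483474)]
```

View pics/w2.png

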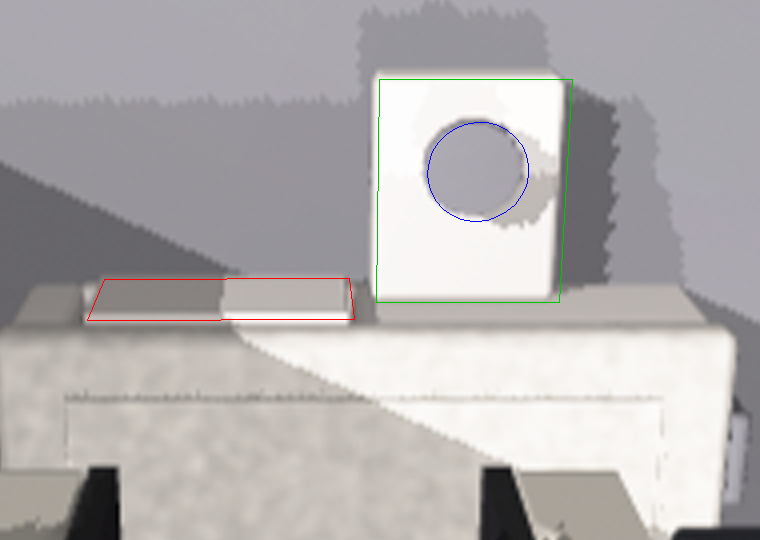

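Request:
drive_tool --rows '[[[0.017,-0.026,-0.15],0.003,0.51],[[0.017,-0.026,-0.3],0.003,0.51],[[0.017,-0.026,-0.4],0.003,0.51],[[0.017,-0.026,-0.5],0.003,0.51],[[0.017,-0.026,-0.58],0.003,0.51],[[0.017,-0.026,-0.61],0.003,0.51],[[0.017,-0.026,-0.61],0.003,0.51],[[0.017,-0.026,-0.61],0.003,0.51]]'

```text
t: 3.75
eef_pos: [0.6135, 0.0079, 0.0447]
ee_rot: [-1.57, 0.001, -2.696]
force: [-0.3, 0.1, 0.3]
width: 0.0444
```

```bash
python3 - <<'E'
from h import *
s,f=wrist();F=grab_frame("top");G=grab_frame("side")
print(s["eef_pos"],s["ee_rot"],s["force"])
a=f["img"];
for w in(f,F,G):print(proj(w,s["eef_pos"]))
c=cv2.resize(F["img"][140:260,240:380],(460,394),interpolation=cv2.INTER_CUBIC)
d=cv2.resize(G["img"][140:260,220:360],(460,394),interpolation=cv2.INTER_CUBIC)
cv2.imwrite("pics/w3.png",a);cv2.imwrite("pics/w4.png",cv2.resize(np.hstack([c,d]),(800,343)))
E
```

```text
[0.61350686 0.00791131 0.04472813] [-1.57028324e+00  1.38962961e-03 -2.69593817e+00] [-0.28482238  0.06162755  0.31678619]
[277.13659615 274.92779532]
[289.90529452 193.49716614]
[294.29561239 195.56696555]
```

View pics/w3.png

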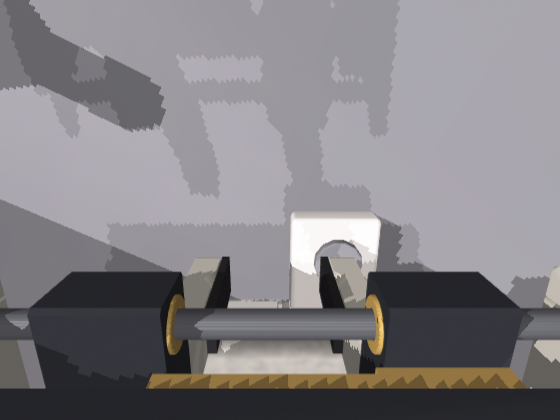

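View pics/w4.png

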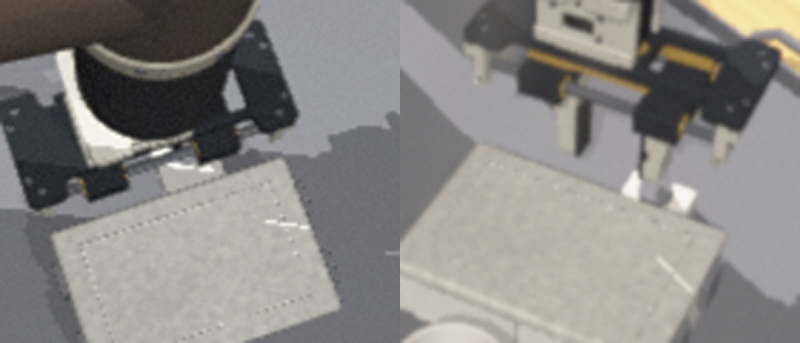

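```bash
python3 - <<'E'
from h import *
s,f=wrist();R=Ro.from_euler('xyz',s["ee_rot"]).as_matrix();z=R[:,2];x=R[:,0]
print("x",x,"z",z)
for sg in(1,-1):
    c=s["eef_pos"]+sg*.033*z;print(sg,c,proj(f,c)); c2=c.copy();c2[2]=.033;print("below",proj(f,c2),"13mm out",proj(f,c2-.013*x))
print("rim row240 col338:",atz(f,338,240,.033),"L/R rim",atz(f,314,262,.033),atz(f,362,262,.033))
E
```

```text
x [-0.90254817 -0.43058124 -0.00256661] z [ 4.30581533e-01 -9.02551564e-01  4.67320899e-04]
1 [ 0.62785191 -0.02197524  0.04515297] [342.9283984 274.9735713]
below [338.72592588 264.0196781 ] 13mm out [340.14837376 241.56106955]
-1 [0.59943353 0.03759316 0.04512213] [211.35669953 274.87893535]
below [215.23999452 263.95853302] 13mm out [213.94712238 241.49833333]
rim row240 col338: [ 0.63986556 -0.01495138  0.033     ] L/R rim [ 0.62321202 -0.00950045  0.033     ] [ 0.63424929 -0.03260342  0.033     ]
```

Request:
drive_tool --rows '[[[0,0,-0.02],0,0.51],[[0,0,-0.035],0,0.51],[[0,0,-0.045],0,0.51],[[0,0,-0.052],0,0.51],[[0,0,-0.06],0,0.51],[[0,0,-0.06],0,0.51],[[0,0,-0.06],0,0.51]]'

```text
t: 4.65
eef_pos: [0.6129, 0.0074, 0.027]
ee_rot: [-1.57, 0.001, -2.696]
force: [-5.8, 1.8, 15.7]
width: 0.0443
```

Request:
drive_tool --rows '[[[0,0,0],0,0.51],[[0,0,0],0,0.51],[[0,0,0],0,0.51],[[0,0,0],0,0.51],[[0,0,0],0,0.51]]'

```text
t: 5.15
eef_pos: [0.6129, 0.0075, 0.027]
ee_rot: [-1.57, 0.001, -2.697]
force: [-5.2, 0.5, 15.4]
width: 0.0451
```

```bash
python3 - <<'E'
from h import *
s,f=wrist();print(s["eef_pos"],s["force"],s["moment"],s["width"])
G=grab_frame("side")
for n,w in(("w",f),("side",G)):
  for r in regions_of(w,"drawer_front")[:1]:print(n,r["confidence"],r["box"])
for d in(0,.01,.025,.04):
    th=np.radians(205.5);R=np.array([[np.cos(th),-np.sin(th)],[np.sin(th),np.cos(th)]]);o=np.array([.6272,-.0222])-R@[-.097,.03]
    for y in(-.07,-.002):
        q=o+R@[-.062-d,y];print(d,y,proj(f,[*q,.047]).round(1))
cv2.imwrite("pics/w5.png",np.vstack([cv2.resize(f["img"][180:360,100:460],(720,360)),cv2.resize(G["img"][150:270,180:420],(720,360),interpolation=cv2.INTER_CUBIC)])[:,:].copy()[:600+120])
cv2.imwrite("pics/w5.png",cv2.resize(cv2.imread("pics/w5.png"),(600,600)))
E
```

```text
[0.612949   0.00747194 0.02703536] [-5.16699022  0.49133729 15.4036853 ] [ 0.14221083  1.759754   -0.25036853] 0.04507456966323205
w 0.67 [203.7, 279.8, 278.1, 366.5]
side 0.77 [260.1, 188.9, 291.5, 204.9]
0 -0.07 [137.  360.3]
0 -0.002 [279.1 360.3]
0.01 -0.07 [134.4 342.8]
0.01 -0.002 [279.2 342.9]
0.025 -0.07 [130.4 315.4]
0.025 -0.002 [279.4 315.5]
0.04 -0.07 [126.1 286.4]
0.04 -0.002 [279.5 286.4]
```

View pics/w5.png

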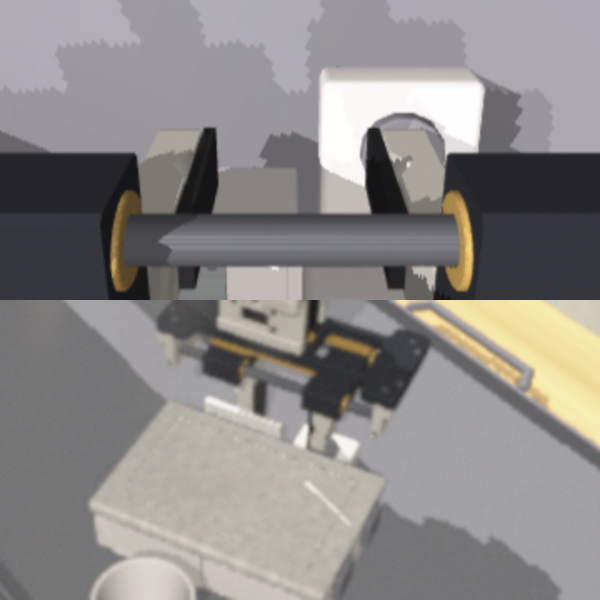

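```bash
python3 - <<'E'
from h import *
s,f=wrist();G=grab_frame("side")
r=regions_of(G,"drawer_front")[0]["pixels"];h=cv2.convexHull(np.argwhere(r)[:,::-1].astype(np.int32));print(cv2.approxPolyDP(h,2,True).reshape(-1,2).tolist())
th=np.radians(205.5);R=np.array([[np.cos(th),-np.sin(th)],[np.sin(th),np.cos(th)]]);o=np.array([.6272,-.0222])-R@[-.097,.03]
fc=R.T@(s["eef_pos"][:2]-o);print("tcp in box",fc,"expected d",-fc[0]-.0095-.062)
for d in(.01,.02,.025,.03,.04):
    print(d,"wrist bottom row",proj(f,[*(o+R@[-.062-d,-.01]),.013])[1].round(1),"side top edge",[proj(G,[*(o+R@[-.062-d,y]),.047]).round(1).tolist() for y in(-.07,-.002)])
E
```

```text
[[292, 205], [263, 195], [262, 190], [283, 195], [292, 200]]
tcp in box [-0.09692727 -0.00292381] expected d 0.025427274021006765
0.01 wrist bottom row 302.6 side top edge [[259.0, 192.0], [289.5, 203.0]]
0.02 wrist bottom row 286.8 side top edge [[261.3, 189.0], [291.6, 199.8]]
0.025 wrist bottom row 278.8 side top edge [[262.5, 187.5], [292.7, 198.2]]
0.03 wrist bottom row 270.6 side top edge [[263.6, 186.0], [293.7, 196.7]]
0.04 wrist bottom row 253.8 side top edge [[265.8, 183.1], [295.7, 193.6]]
```

```bash
python3 -c "
from station import *
print(job_done());print(get_state()['force'])"
```

```text
the job is handed in; nothing more can be done
None
the job is handed in; nothing more can be done
```

I pressed the button right down with one fingertip, and the drawer sprang out against the other finger, which was already standing in its way. I handed the job in with the arm holding that pose, at about 5.5 s of the 35 s allowed.

- **Button:** the fingertips are at z = 27.0 mm, the height of the fully pressed button, with about 15 N pushing up on the tool. That is more than the 5 N spring, so the button is on its stop.
- **Drawer:** it is about 24 mm out by the wrist camera and 17–24 mm by the side camera. With the finger where it is, it should stop at about 25 mm. All of these lie within the 10–40 mm wanted.
- **Other objects:** the arm went near neither the bottle, the cup nor the spoon, but I did not measure them again at the end.
- **Disagreement:** the wrist showed about 5 N sideways, mostly along −x, where the drawer alone should push about 3 N towards +x. I put this down to friction on the button and did not check it further.

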